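# Find the hidden release notch of a sole clamp by touch and press its catch

### The job

Free the wooden sole from the bench clamp. With the closed fingertips, touch the top of the clamp's sprung edge bar near its hand-wheel end and stroke lightly along the bar, away from the wheel, until you feel the notch; then press the catch inside the notch fully down, so that the keeper lifts off the sole, and withdraw. Use no force beyond a firm push, do not touch the keeper itself, and grasp, lift or shift nothing else on the bench.

Things in the scene. Friction and masses are not known exactly. Their poses are not given: they have to be found in the camera images.
- clamp: Grey sole clamp fixed to the bench, 420 mm long (y), 185 mm deep, a wooden sole on its bed. Origin on the bench; z up; +x points from the steel edge bar to the keeper, +y along the bar to the hand-wheel end. Bar: along y on the robot's side, centred at x = -50 mm, 30 mm wide, top z = 60 mm. 15 mm clear either side of it, nothing is above 35 mm; the sole (from x = +8 mm) is 45 mm high.
- bar_start (a point): top of the edge bar, on its centre line, where it comes out of the 78 mm high housing with the black hand wheel (wheel top 95 mm), at clamp y = +100 mm
- bar_end (a point): top of the edge bar, on its centre line, where it enters the other housing (78 mm high), at clamp y = -120 mm. One notch, 36 mm long and through the bar's full width, interrupts the bar; its centre lies anywhere from 110 to 185 mm from bar_start, differently each time and not reported: feel for it. The bar is unbroken elsewhere
- edge_bar (a joint): how far the edge bar is pressed down, in m: 0 at rest, 0.005 at its stop. It is sprung: gives from about 1.5 N, then about 0.8 N more per mm, and springs back; it sinks level as a whole, while the catch stays where it is
- catch (a joint): how far the catch in the notch is pressed down, in m: 0 as found, 0.008 fully down; it does not spring back. The catch is the flat steel plate, 28 mm wide, that floors the whole notch, its top 50 mm above the bench (10 mm below the bar's top), 42 mm when fully down; it takes about 5 to 6 N
- keeper (a joint): how far the keeper is open, in rad: 0 lying on the sole, 0.4 when the catch is fully down; the catch drives it (50 rad per m)
- keeper_edge (a point): middle of the front edge, on top, of the T-shaped steel keeper that lies over the sole (crossbar 100 mm along the clamp's y, 20 mm wide); closed it is 55 mm above the bench and 71 mm behind the bar's centre line; it rises about 30 mm
- heel_block: loose wooden heel block, 50 x 55 x 30 mm, lying on the clamp's bed; origin under its centre
- polish_tin: loose round metal tin, 42 mm across, 30 mm high, standing on the clamp's bed; origin under its centre
- shoe_last: loose wooden shoe last, about 225 x 76 mm, 92 mm high at its heel, on the bench; origin under its centre
- glue_jar: loose glass jar, 72 mm across, 100 mm high, on the bench; origin under its centre
- hammer: loose hammer lying on the bench; origin under its centre, handle to its -x
- brush: loose hand brush lying on the bench; origin under its centre, handle to its -x
- thread_spool: loose wooden spool, 50 mm across, 60 mm high, on the bench; origin under its centre

How it is judged:
On the way, in this order (a step that is already met when the one before it is completed fails the run):
1. the fingertips press lightly on the edge bar near its wheel end (more than 45 mm along +y from the clamp's middle) (value of joint edge_bar above 0.0004 m and contact force between the fingers and clamp above 0.3 N and y of the grasp point in the frame of clamp above 0.045 m), for 0.05 s.
2. the fingertips press on the bar farther along, on its unbroken part before the notch (y = +38 to +5 mm) (value of joint edge_bar above 0.0004 m and contact force between the fingers and clamp above 0.3 N and y of the grasp point in the frame of clamp between 0.005 and 0.038 m and value of joint catch below 0.002 m), for 0.05 s.
3. the fingertips press the catch at least 6.5 mm down (value of joint catch above 0.0065 m and contact force between the fingers and catch above 0.5 N), for 0.05 s.
At the end, for the whole second after the job is handed in: The catch is at least 6.5 mm down (of 8), the keeper stands open by more than 0.3 rad and is at rest, the edge bar has sprung back to within 1 mm, and each loose thing is within 20 mm of where it stood (value of joint catch above 0.0065 m and value of joint keeper above 0.3 rad and value of joint edge_bar below 0.001 m and velocity of joint keeper below 0.05 rad/s and distance of each of heel_block, polish_tin, shoe_last, glue_jar, hammer, brush, thread_spool from where it was at the start of the episode below 0.02 m); the robot touches nothing.
It fails at once if the clamp is pushed with more than 40 N (contact force between the fingers and clamp above 40 N).
It fails at once if the keeper is touched (contact force between any of the arm, the fingers and keeper above 0.5 N).
It fails at once if a bystander is lifted, carried or shifted by more than 20 mm (distance of any of heel_block, polish_tin, shoe_last, glue_jar, hammer, brush, thread_spool from where it was at the start of the episode above 0.02 m).
It also fails if it takes over 54 s, if anything falls off the work surface, if the arm or the gripper's body presses on something with over 40 N, if the wrist force passes 120 N, or if a joint passes its speed limit or range.

### The arm

A 7-joint arm with a two-finger parallel gripper is mounted at the origin on the work surface. World frame = base frame: x ahead of the robot, y to its left, z up, the work surface at z = 0. Lengths are in m, angles in rad, forces in N, time in s.
With the tool pointing down it reaches from about 0.35 to 0.9 m from the base axis. Payload 7.2 kg.
Tool frame: the origin (TCP) lies midway between the tips of the shut fingers; the grasp point (between the pads) lies 19 mm behind it (env.hold_point_z is the distance from the TCP to the grasp point, in m); z points along the fingers, y is the direction in which the jaws open and shut (so a half turn about z gives the same grasp; the last joint's range is limited). The gripper opens to 85 mm and grips with 20 to 120 N. Pads are 22 mm wide; open, the fingers measure 114 mm over their backs; the gripper's body (76 mm by 85 mm) begins 54 mm behind the grasp point. The pads swing forward as they close: fully open they stand 13 mm farther back than shut.
Start: joints at [1.132, 0.411, -0.013, 1.596, 0.006, 1.134, -0.082], TCP at [0.226, -0.583, 0.231] pointing down, gripper open.
Joint ranges: [-2.95, 2.95], [-0.29, 1.99], [-1.47, 1.44], [0.14, 2.54], [-1.03, 4.17], [0.13, 1.85], [-2.86, 2.86]. Speed limits (rad/s): [2.39, 2.39, 3.01, 3.01, 3.14, 3.14, 3.14].

### API

Orientations are given as a unit quaternion [x, y, z, w].
In Python, from rig import env gives the robot as it stands. The module is installed in compiled form; this text tells all that it offers.
- The arm moves only by the tool carry_out, never from a script. Its argument "increments" is a list of rows, each a list of 3 entries, a list of its own where there are three numbers: the finger opening in cm, from 0 to 8.54, then the shift along the tool's x, y, z in cm, then the turn, a rotation vector about the tool's x, y, z in rad. In form: [[fingers, [dx, dy, dz], [rx, ry, rz]], ...]. A call has 1 to 20 rows; each row shifts and turns the pose as measured when the row begins, along the tool's axes as they then stand; what a row does not reach is not made up. A row lasts 1/10 s, in which the tool goes at most 50 mm and 8.59 degrees, less where a joint would pass 70% of its speed; a pose out of reach is approached as far as the arm can. A call is refused whole if a number of a shift passes 5 or a number of a turn 0.15, either way. A call with a gripper value outside its range is refused whole. The fingers move at their own pace and stop on an object; "newtons" is the grip in N (left out, the last holds). Time passes only in rows, so rows that do not move let the fingers close. It gives the time, the measured TCP pose, the force and the opening at its end, in the units of the state.
- env.state(): the state, without advancing time (a new reading comes with each control period).
- env.get_image(name): name is "side" or "top"; returns a dict with "image" (420x560x3 uint8, red, green, blue), "vertical_fov" (degrees; the focal length in pixels is half the picture's height over the tangent of half this angle, whatever the lens; pixels are square), "cx", "cy" (the principal point, pixels), "k1" (the pictures are not rectified: a ray, as slopes to the right and down, at radius r is drawn at 1 + k1 r^2 times it, then the intrinsics apply), "rvec" (rotation vector, rad) and "tvec" (3), from world to camera coordinates, as OpenCV has them. Camera axes: x right, y down, z forward; pixel columns grow to the right and rows downward; lengths in m; the calibration is good to about 2 mm. A picture is of the moment at which its call begins. There is no depth.
- env.finish_job(): hands the job in, once; it reports no verdict.
The state is a dict: "time_s": time; "q": joint angles; "qvel": joint speeds; "joint_efforts": joint torques, N m; "tool_pos": TCP position; "tool_rot": TCP orientation; "force": force on the tool from outside, world axes, zero at the start; "ft_torque": the same for the moment, N m; "opening": opening from 0.0 (shut) to 1.0 (fully open).
Only numpy, scipy, OpenCV 4.12 (cv2) and the standard library are available. Lean on these libraries where they do the work, as an engineer would, in place of code of your own. Each camera call takes 0.05 s, during which the arm holds its last target.

## Working session

There is one attempt and no reset: what is moved stays moved. The work goes in short steps, Python scripts to look and compute and a tool call to move; the robot and the scene stay as the last step left them, time stands still between calls to the robot, and variables do not carry over. Pictures are saved under pics/ and viewed, and the job is handed in when it is done.

Besides the shell and the picture viewer there is one more tool, called after ">>>" in YAML: its name, and indented under it one key for each argument. carry_out: Moves the arm, as the interface text tells. Its arguments: {"type":"object","properties":{"increments":{"type":"array","items":{"type":"array"}},"newtons":{"type":"number"}},"required":["increments"]}

```bash
mkdir -p pics; cat > h.py <<'E'
import numpy as np, cv2
from rig import env
from scipy.spatial.transform import Rotation as R
def cam(n):
    d=env.get_image(n); im=d["image"]; f=im.shape[0]/2/np.tan(np.radians(d["vertical_fov"])/2)
    K=np.array([[f,0,d["cx"]],[0,f,d["cy"]],[0,0,1]]);D=np.array([d["k1"],0,0,0,0.])
    return im,K,D,np.array(d["rvec"],float),np.array(d["tvec"],float)
def ray(c,px):
    im,K,D,r,t=c
    u=cv2.undistortPoints(np.array(px,float).reshape(-1,1,2),K,D).reshape(-1,2)
    Rm=cv2.Rodrigues(r)[0]; o=-Rm.T@t
    return o,np.c_[u,np.ones(len(u))]@Rm
def plane(c,px,z):
    o,d=ray(c,px); return o+d*((z-o[2])/d[:,2])[:,None]
def proj(c,P):
    return cv2.projectPoints(np.array(P,float).reshape(-1,1,3),c[3],c[4],c[1],c[2])[0].reshape(-1,2)
def save(im,n): cv2.imwrite("pics/"+n,cv2.cvtColor(im,cv2.COLOR_RGB2BGR))
E
python3 - <<'E'
from h import *
import pickle
C={n:cam(n) for n in("side","top")}
pickle.dump(C,open("c0.pkl","wb"))
for n in C: save(C[n][0],n+"0.png"); o,_=ray(C[n],[[280,210]]); print(n,o,C[n][2])
s=env.state(); print(s, env.hold_point_z)
E
```

```text
side [0.30353151 0.76064496 0.94659604] [-0.02012803  0.          0.          0.          0.        ]
top [0.31360498 0.0251406  1.38041767] [0.0188468 0.        0.        0.        0.       ]
{'time_s': 0.1, 'q': array([ 1.13182011,  0.41182411, -0.01270944,  1.59696366,  0.00558261,
        1.13428932, -0.08219018]), 'qvel': array([ 0.00090963, -0.0022979 ,  0.00050329, -0.00284641,  0.00089152,
       -0.00179436,  0.00039779]), 'joint_efforts': array([ 1.75199293e-03, -6.01828980e+01,  6.83863051e-01, -3.00089943e+01,
        1.40509161e-02,  6.32265728e-03,  8.36261108e-06]), 'tool_pos': array([ 0.22626903, -0.58212634,  0.2305332 ]), 'tool_rot': array([ 9.82862286e-01,  1.84339909e-01, -1.76331118e-04, -7.02762987e-04]), 'force': array([ 0.9618422 , -0.28540859,  0.51093414]), 'ft_torque': array([-0.00753568, -0.02643503, -0.00601143]), 'opening': 1.0045208941193127} 0.0187
```

View pics/top0.png

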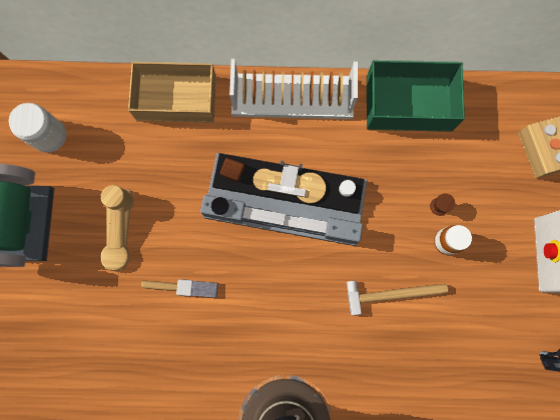

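View pics/side0.png

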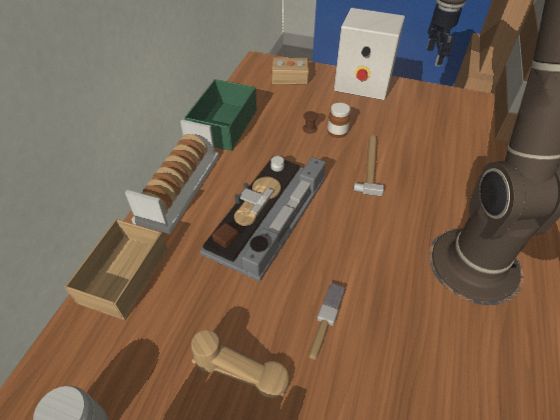

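The top view has the clamp at about (285,198), with the hand wheel at (220,206) and the bright bar from (245,212) to (327,228). The robot's side is towards the bottom of the picture. I'll zoom in.

```bash
python3 - <<'E'
from h import *
import pickle
C=pickle.load(open("c0.pkl","rb"))
save(cv2.resize(C["top"][0][145:250,195:375],None,fx=4.4,fy=4.4,interpolation=cv2.INTER_CUBIC),"t0z.png")
save(cv2.resize(C["side"][0][150:280,195:335],None,fx=4.4,fy=4.4,interpolation=cv2.INTER_CUBIC),"s0z.png")
E
```

```text
(no output)
```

View pics/t0z.png

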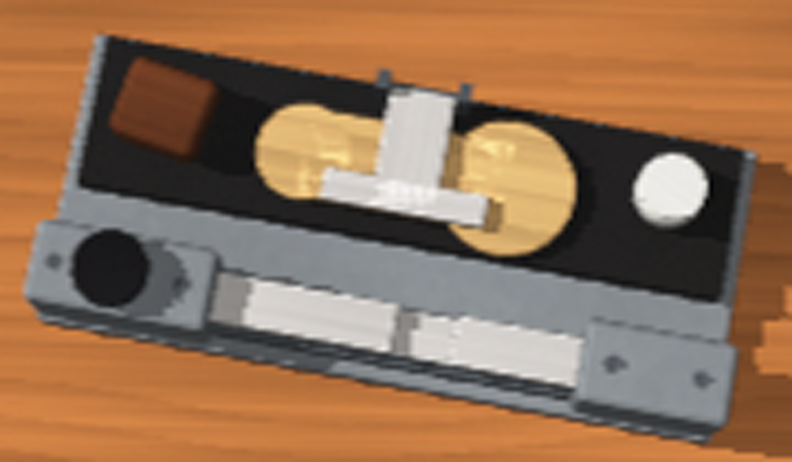

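View pics/s0z.png

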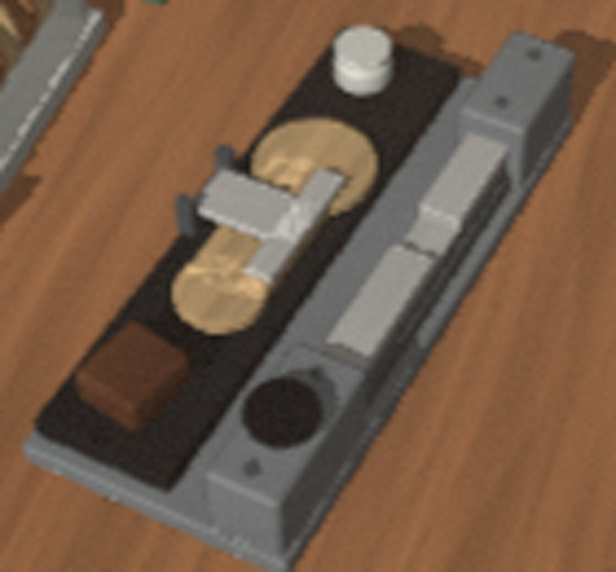

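```bash
python3 - <<'E'
from h import *
import pickle
C=pickle.load(open("c0.pkl","rb"))
c=C["top"]
hsv=cv2.cvtColor(c[0],cv2.COLOR_RGB2HSV)
m=((hsv[...,1]<25)&(hsv[...,2]>190)).astype(np.uint8)
n,l,st,ce=cv2.connectedComponentsWithStats(m)
pts=[]
for i in range(1,n):
    if st[i,4]>40 and 195<ce[i][0]<375 and 145<ce[i][1]<250: print(i,st[i],ce[i]); 
ids=[i for i in range(1,n) if st[i,4]>100 and 240<ce[i][0]<335 and 205<ce[i][1]<235]
P=np.concatenate([np.argwhere(l==i)[:,::-1] for i in ids])
W=plane(c,P,0.06)[:,:2]
mu=W.mean(0); u=np.linalg.svd(W-mu)[2][0]; u*=np.sign(u[1]); ang=np.arctan2(-u[0],u[1])
print("yaw",ang,np.degrees(ang),mu)
r=cv2.minAreaRect(W.astype(np.float32)*1000);print(r)
# zoom points
z=lambda x,y:(195+(x+.5)/4.4-.5,145+(y+.5)/4.4-.5)
for nm,p,h in [("start",z(213,299),.06),("end",z(582,357),.06),("end top",z(582,357),.078),("startA",z(218,299),.078),("notchL",z(395,327),.06),("notchR",z(415,337),.06),("keepL",z(320,198),.055),("keepR",z(485,226),.055),("cl corner NL",z(28,305),.078),("NR",z(728,398),.078)]:
    print(nm,plane(c,[p],h)[0])
# side view triangulation
s=C["side"]; zs=lambda x,y:(195+(x+.5)/4.4-.5,150+(y+.5)/4.4-.5)
for nm,p,h in [("start",zs(348,347),.06),("end",zs(488,140),.06),("notch near L",zs(378,240),.06),("notch start C",zs(410,252),.06),("notch far",zs(437,205),.06),("keepfront1",zs(265,280),.055),("keepfront2",zs(345,180),.055)]:
    print("side",nm,plane(s,[p],h)[0])
E
```

```text
24 [268 166  37  30 513] [287.65692008 182.32163743]
25 [339 180  16  15 178] [346.97191011 187.07865169]
26 [251 209  34  16 346] [267.4017341  216.21676301]
28 [289 217  38  16 388] [307.80154639 223.78865979]
yaw -0.16218938107485611 -9.292767017428243 [0.51584381 0.00251785]
((516.1783447265625, 3.3003387451171875), (197.10606384277344, 28.228565216064453), 80.71537017822266)
start [0.53343282 0.12237706 0.06      ]
end [ 0.50344604 -0.09704104  0.06      ]
end top [ 0.50085812 -0.09537545  0.078     ]
startA [0.5305002  0.11812126 0.078     ]
notchL [0.51896615 0.01389401 0.06      ]
notchR [0.51323225 0.00192698 0.06      ]
keepL [0.59724034 0.06050643 0.055     ]
keepR [ 0.58223384 -0.03892871  0.055     ]
cl corner NL [0.52450705 0.22925519 0.078     ]
NR [ 0.4786759  -0.18030056  0.078     ]
side start [0.53439533 0.10287158 0.06      ]
side end [ 0.50257916 -0.09305145  0.06      ]
side notch near L [0.54427963 0.01490205 0.06      ]
side notch start C [0.52190552 0.01808412 0.06      ]
side notch far [ 0.51756249 -0.02593097  0.06      ]
side keepfront1 [0.60243713 0.06512219 0.055     ]
side keepfront2 [ 0.58275729 -0.03245378  0.055     ]
```

```bash
python3 - <<'E'
from h import *
import pickle
C=pickle.load(open("c0.pkl","rb"))
c=C["top"]; im=c[0]; g=cv2.cvtColor(im,cv2.COLOR_RGB2GRAY).astype(float)
for x in (255,285,286,290,310): print(x,im[200:240,x,0])
top=[];bot=[]
for x in list(range(253,283))+list(range(292,324)):
    yc=int(216.2+(x-267.4)*(223.8-216.2)/(307.8-267.4)); col=g[:,x]
    d=np.diff(col)
    def sub(lo,hi,sgn):
        w=np.clip(sgn*d[lo:hi],0,None); k=lo+np.argmax(w); kk=np.arange(k-1,k+2); ww=np.clip(sgn*d[k-1:k+2],0,None); return (kk*ww).sum()/ww.sum()+.5
    top.append((x,sub(yc-9,yc-2,1))); bot.append((x,sub(yc+2,yc+10,-1)))
for nm,e in (("top",top),("bot",bot)):
    W=plane(c,e,.06)
    vx,vy,x0,y0=cv2.fitLine(W[:,:2].astype(np.float32),cv2.DIST_HUBER,0,.001,.001).ravel()
    print(nm,np.degrees(np.arctan2(vx,vy))%180,"x at y=0",x0-vx/vy*y0)
# grey profile along centre
W0=np.array([.516,.0025]);
for a in (9.3,):
    u=np.array([np.sin(np.radians(a)),np.cos(np.radians(a))])
    t=np.arange(-.13,.15,.004)
    p=proj(c,np.c_[W0+t[:,None]*u,np.full(len(t),.06)])
    v=cv2.remap(g.astype(np.float32),p[:,0].astype(np.float32)[None],p[:,1].astype(np.float32)[None],1)[0]
    print([(round(float(a*1000)),int(b)) for a,b in zip(t,v)])
E
```

```text
255 [134 134 134 132 132 132 131 130 108 220 214 215 215 216 214 212 214 218
 216 207  83  51  49  60  82  80  77  71 182 183 179 181 180 186 191 195
 197 209 202 192]
285 [ 39 136 139 139 139 140 139 139 138 138 138 139 138 139 161 155 145 123
 133 126 141 141 141 141 139 137  55  84  54 125 137 134  87 108 191 187
 192 200 211 202]
286 [ 34 138 139 140 140 141 139 138 139 138 139 140 138 135 123 115 136 137
 138 140 142 139 142 142 140 145  54  84  59 111 137 137 105  97 190 187
 192 200 211 203]
290 [ 25  44 143 140 140 139 140 141 141 140 141 142 140 140 139 118 174 178
 180 182 216 217 214 216 216 213 176  53  72  57 140 138 133  87 162 190
 190 198 211 203]
310 [219 223 195  51  23  74 140 140 139 138 137 138 139 141 142 143 142 140
 131 217 212 211 212 213 215 214 212 215 214 217  88  53  72  63 142 142
 132  75 176 199]
top 9.264261 x at y=0 0.53025675
bot 9.232677 x at y=0 0.50075275
[(-130, 146), (-126, 143), (-122, 118), (-118, 94), (-114, 126), (-110, 145), (-106, 147), (-102, 153), (-98, 190), (-94, 210), (-90, 210), (-86, 210), (-82, 211), (-78, 209), (-74, 210), (-70, 211), (-66, 210), (-62, 210), (-58, 211), (-54, 212), (-50, 212), (-46, 211), (-42, 212), (-38, 213), (-34, 212), (-30, 212), (-26, 214), (-22, 211), (-18, 211), (-14, 213), (-10, 214), (-6, 213), (-2, 213), (2, 181), (6, 139), (10, 132), (14, 192), (18, 207), (22, 206), (26, 206), (30, 206), (34, 205), (38, 206), (42, 207), (46, 207), (50, 205), (54, 207), (58, 207), (62, 207), (66, 207), (70, 208), (74, 207), (78, 208), (82, 209), (86, 210), (90, 211), (94, 211), (98, 207), (102, 153), (106, 139), (110, 139), (114, 139), (118, 133), (122, 92), (126, 112), (130, 142), (134, 139), (138, 113), (142, 80), (146, 75)]
```

>>> carry_out:
  increments:
    - [0,[2.6,-2.55,0],[0,0,0]]
    - [0,[2.6,-2.55,0],[0,0,0]]
    - [0,[2.6,-2.55,0],[0,0,0]]
    - [0,[2.6,-2.55,0],[0,0,0]]
    - [0,[2.6,-2.55,0],[0,0,0]]
    - [0,[2.6,-2.55,0],[0,0,0]]
    - [0,[2.6,-2.55,0],[0,0,0]]
    - [0,[2.6,-2.55,0],[0,0,0]]
    - [0,[2.6,-2.55,0],[0,0,0]]
    - [0,[2.6,-2.55,0],[0,0,0]]
    - [0,[2.6,-2.55,0],[0,0,0]]
    - [0,[2.6,-2.55,0],[0,0,0]]
    - [0,[2.6,-2.55,0],[0,0,0]]
    - [0,[2.6,-2.55,0],[0,0,0]]
    - [0,[2.6,-2.55,0],[0,0,0]]
    - [0,[2.6,-2.55,0],[0,0,0]]
  newtons: 20

```text
time_s: 1.7
tool_pos: [0.4697, -0.0345, 0.226]
tool_rot: [0.984, 0.179, -0.004, -0.002]
force: [-0.6, -0.4, -0.0]
opening: 0.0
```

>>> carry_out:
  increments:
    - [0,[0,0,0],[0,0,-0.148]]
    - [0,[0,0,0],[0,0,-0.148]]
    - [0,[0,0,0],[0,0,-0.148]]
    - [0,[0,0,0],[0,0,-0.148]]
    - [0,[0,0,0],[0,0,-0.148]]
    - [0,[0,0,0],[0,0,-0.148]]
    - [0,[0,0,0],[0,0,-0.148]]
    - [0,[0,0,0],[0,0,0]]

```text
time_s: 2.5
tool_pos: [0.4695, -0.0265, 0.2238]
tool_rot: [0.759, 0.651, -0.002, -0.006]
force: [0.8, 0.4, 0.1]
opening: -0.003
```

```bash
cat >> h.py <<'E'
A=np.radians(9.25); U=np.array([np.sin(A),np.cos(A)]); V=np.array([np.cos(A),-np.sin(A)])  # clamp y, clamp x
W0=np.array([.5155+.1629*.0025,.0025])
def rep(goal_cy=None,goal_z=None):
    s=env.state(); p=s["tool_pos"]; Rm=R.from_quat(s["tool_rot"]).as_matrix()
    d=p[:2]-W0; print("t %.2f clampY %.1f off(clampx) %.1f z %.1f mm"%(s["time_s"],(d@U)*1e3-20.5,(d@V)*1e3,p[2]*1e3),"F",np.round(s["force"],2),"open",round(s["opening"],3))
    want=np.c_[[*U,0],[*V,0],[0,0,-1]]
    if Rm[:,0]@want[:,0]<0: want[:,:2]*=-1
    rv=R.from_matrix(Rm.T@want).as_rotvec(); print("turn needed (tool)",np.round(rv,4),"det",round(np.linalg.det(want)))
    if goal_cy is not None:
        g=np.r_[W0+U*(goal_cy+20.5)/1e3,goal_z/1e3]; print("shift cm tool",np.round(Rm.T@(g-p)*100,2))
E
python3 - <<'E'
from h import *
rep(65,110)
E
```

```text
t 2.50 clampY -56.6 off(clampx) -41.1 z 223.8 mm F [0.83 0.45 0.12] open -0.003
turn needed (tool) [-0.0128 -0.0046  0.0072] det 1
shift cm tool [12.08  4.34 11.38]
```

>>> carry_out:
  increments:
    - [0,[2.4,0.9,0],[-0.013,-0.005,0.007]]
    - [0,[2.4,0.9,0],[0,0,0]]
    - [0,[2.4,0.9,0],[0,0,0]]
    - [0,[2.4,0.9,1.5],[0,0,0]]
    - [0,[2.4,0.9,2.0],[0,0,0]]
    - [0,[0.5,0.2,2.5],[0,0,0]]
    - [0,[0,0,2.5],[0,0,0]]
    - [0,[0,0,0],[0,0,0]]
    - [0,[0,0,0],[0,0,0]]

```text
time_s: 3.4
tool_pos: [0.5395, 0.0916, 0.1352]
tool_rot: [0.776, 0.631, -0.001, 0.0]
force: [1.0, -0.8, 0.9]
opening: 0.002
```

```bash
python3 - <<'E'
from h import *
rep(65,80)
C={n:cam(n) for n in("side","top")}
a=C["top"][0][145:250,195:375]; b=C["side"][0][130:280,195:345]
save(cv2.resize(a,None,fx=4.4,fy=4.4,interpolation=cv2.INTER_CUBIC),"t1z.png")
save(cv2.resize(b,None,fx=4,fy=4,interpolation=cv2.INTER_CUBIC),"s1z.png")
E
```

```text
t 3.40 clampY 71.2 off(clampx) 9.0 z 135.2 mm F [ 1.03 -0.82  0.87] open 0.002
turn needed (tool) [-0.0004  0.0015 -0.0447] det 1
shift cm tool [-0.66 -0.87  5.52]
```

View pics/s1z.png

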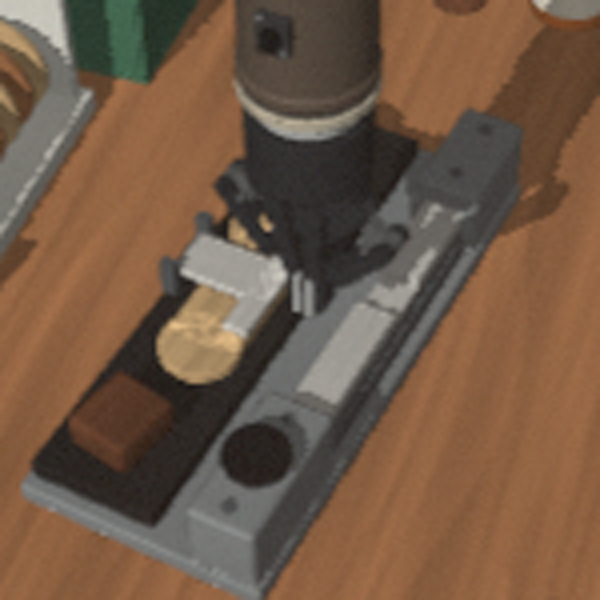

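View pics/t1z.png

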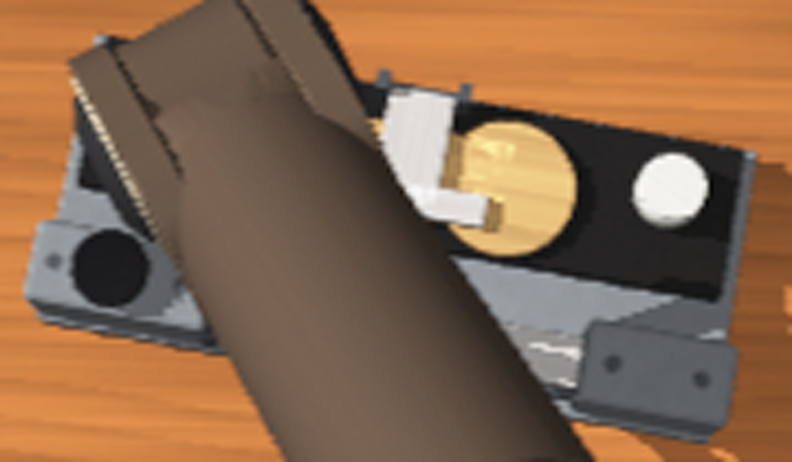

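The closed tips are at about (305,300) in the side zoom, above the bar's wheel end. The knuckles spread across the bar, about 60 mm or more above the tips, so they clear the keeper. The tool needs centring before it goes down.

>>> carry_out:
  increments:
    - [0,[-0.6,-0.85,1.5],[0,0,-0.045]]
    - [0,[0,0,1.5],[0,0,0]]
    - [0,[0,0,1.5],[0,0,0]]
    - [0,[0,0,0],[0,0,0]]
    - [0,[0,0,0],[0,0,0]]

```text
time_s: 4.0
tool_pos: [0.534, 0.0862, 0.0932]
tool_rot: [0.764, 0.645, 0.003, 0.003]
force: [0.3, -0.6, 0.9]
opening: -0.001
```

```bash
python3 - <<'E'
from h import *
rep(65,65)
E
```

```text
t 4.00 clampY 65.1 off(clampx) 4.4 z 93.2 mm F [ 0.25 -0.62  0.93] open -0.001
turn needed (tool) [ 0.009  -0.     -0.0063] det 1
shift cm tool [-0.01 -0.47  2.82]
```

>>> carry_out:
  increments:
    - [0,[0,-0.5,0.8],[0.009,0,-0.006]]
    - [0,[0,0,0.8],[0,0,0]]
    - [0,[0,0,0.6],[0,0,0]]
    - [0,[0,0,0],[0,0,0]]
    - [0,[0,0,0],[0,0,0]]

```text
time_s: 4.5
tool_pos: [0.5296, 0.0877, 0.0699]
tool_rot: [0.762, 0.648, 0.0, -0.0]
force: [-0.1, 0.4, 0.2]
opening: -0.0
```

```bash
python3 - <<'E'
from h import *
rep(65,62)
E
```

```text
t 4.50 clampY 65.8 off(clampx) -0.2 z 69.9 mm F [-0.11  0.45  0.16] open -0.0
turn needed (tool) [ 0.0001 -0.0006 -0.0006] det 1
shift cm tool [-0.08  0.02  0.79]
```

>>> carry_out:
  increments:
    - [0,[0,0,0.5],[0,0,0]]
    - [0,[0,0,0.3],[0,0,0]]
    - [0,[0,0,0.2],[0,0,0]]
    - [0,[0,0,0],[0,0,0]]

```text
time_s: 4.9
tool_pos: [0.5302, 0.0878, 0.0597]
tool_rot: [0.762, 0.648, 0.001, 0.0]
force: [-1.0, 0.4, 0.8]
opening: 0.0
```

```bash
python3 - <<'E'
from h import *
rep(65,59)
E
```

```text
t 4.90 clampY 66.0 off(clampx) 0.4 z 59.7 mm F [-1.04  0.4   0.84] open 0.0
turn needed (tool) [ 0.0013 -0.001  -0.0007] det 1
shift cm tool [-0.1  -0.04  0.07]
```

>>> carry_out:
  increments:
    - [0,[0,0,0.15],[0,0,0]]
    - [0,[0,0,0.15],[0,0,0]]

```text
time_s: 5.1
tool_pos: [0.5302, 0.0878, 0.057]
tool_rot: [0.762, 0.648, 0.001, 0.0]
force: [-1.2, -0.4, 4.5]
opening: 0.002
```

```bash
python3 - <<'E'
from h import *
rep(65,57.5)
E
```

```text
t 5.10 clampY 66.0 off(clampx) 0.4 z 57.0 mm F [-1.23 -0.4   4.51] open 0.002
turn needed (tool) [ 0.0015 -0.0007 -0.0007] det 1
shift cm tool [-0.1  -0.04 -0.05]
```

>>> carry_out:
  increments:
    - [0,[0,0,0.05],[0,0,0]]
    - [0,[0,0,0.05],[0,0,0]]

```text
time_s: 5.3
tool_pos: [0.5302, 0.0879, 0.0562]
tool_rot: [0.762, 0.648, 0.001, 0.001]
force: [-1.2, -0.5, 4.1]
opening: 0.003
```

```bash
python3 - <<'E'
from h import *
rep(65,57.5)
E
```

```text
t 5.30 clampY 66.1 off(clampx) 0.4 z 56.2 mm F [-1.24 -0.5   4.11] open 0.003
turn needed (tool) [ 0.0018 -0.0006 -0.0006] det 1
shift cm tool [-0.11 -0.04 -0.13]
```

The bar gives: about 3.5 mm down at roughly 4 N. I'll start the stroke now.

>>> carry_out:
  increments:
    - [0,[-0.5,-0.01,0],[0,0,0]]
    - [0,[-0.5,0,0],[0,0,0]]
    - [0,[-0.5,0,0],[0,0,0]]
    - [0,[-0.5,0,0],[0,0,0]]

```text
time_s: 5.7
tool_pos: [0.5287, 0.0703, 0.0574]
tool_rot: [0.761, 0.649, 0.004, 0.0]
force: [1.7, 3.0, 3.6]
opening: 0.004
```

```bash
python3 - <<'E'
from h import *
rep(20,57.5)
E
```

```text
t 5.70 clampY 48.5 off(clampx) 1.7 z 57.4 mm F [1.66 2.98 3.58] open 0.004
turn needed (tool) [ 0.0059 -0.0057  0.0021] det 1
shift cm tool [-2.85 -0.18 -0.03]
```

>>> carry_out:
  increments:
    - [0,[-0.5,-0.15,0.02],[0.006,-0.005,0.002]]
    - [0,[-0.5,-0.05,0.03],[0,0,0]]
    - [0,[-0.5,-0.05,0.03],[0,0,0]]
    - [0,[-0.5,-0.05,0.03],[0,0,0]]
    - [0,[-0.5,0,0.03],[0,0,0]]

```text
time_s: 6.2
tool_pos: [0.5219, 0.044, 0.0562]
tool_rot: [0.762, 0.648, 0.001, -0.0]
force: [0.3, 3.0, 4.7]
opening: -0.002
```

```bash
python3 - <<'E'
from h import *
rep(20,57.5)
E
```

```text
t 6.20 clampY 21.4 off(clampx) -0.7 z 56.2 mm F [0.3  2.96 4.68] open -0.002
turn needed (tool) [ 0.001  -0.0013 -0.0007] det 1
shift cm tool [-0.14  0.07 -0.13]
```

>>> carry_out:
  increments:
    - [0,[-0.3,0.05,0],[0,0,0]]
    - [0,[-0.3,0,0],[0,0,0]]
    - [0,[-0.3,0,0],[0,0,0]]

```text
time_s: 6.5
tool_pos: [0.5207, 0.0341, 0.0562]
tool_rot: [0.762, 0.647, 0.001, -0.0]
force: [0.5, 3.7, 3.9]
opening: -0.002
```

```bash
python3 - <<'E'
from h import *
rep(-20,57.5)
E
```

```text
t 6.50 clampY 11.5 off(clampx) -0.4 z 56.2 mm F [0.46 3.65 3.92] open -0.002
turn needed (tool) [ 0.0008 -0.0015 -0.001 ] det 1
shift cm tool [-3.15  0.04 -0.13]
```

>>> carry_out:
  increments:
    - [0,[-0.3,0.0,0.03],[0,0,0]]
    - [0,[-0.3,0,0.03],[0,0,0]]
    - [0,[-0.3,0,0.03],[0,0,0]]

```text
time_s: 6.8
tool_pos: [0.5193, 0.025, 0.0554]
tool_rot: [0.762, 0.648, 0.001, -0.0]
force: [-0.6, 3.9, 5.3]
opening: 0.001
```

```bash
python3 - <<'E'
from h import *
rep(-20,57.5)
E
```

```text
t 6.80 clampY 2.3 off(clampx) -0.2 z 55.4 mm F [-0.59  3.87  5.29] open 0.001
turn needed (tool) [ 0.0013 -0.002  -0.0005] det 1
shift cm tool [-2.23  0.02 -0.21]
```

>>> carry_out:
  increments:
    - [0,[-0.3,0,-0.02],[0,0,0]]
    - [0,[-0.3,0,0],[0,0,0]]

```text
time_s: 7.0
tool_pos: [0.5184, 0.0189, 0.0556]
tool_rot: [0.762, 0.648, 0.001, -0.0]
force: [0.8, 3.8, 4.3]
opening: 0.006
```

>>> carry_out:
  increments:
    - [0,[-0.3,0,0],[0,0,0]]
    - [0,[-0.3,0,0],[0,0,0]]

```text
time_s: 7.2
tool_pos: [0.5173, 0.0126, 0.0557]
tool_rot: [0.762, 0.648, 0.001, -0.0]
force: [1.2, 2.9, 4.0]
opening: -0.001
```

```bash
python3 - <<'E'
from h import *
rep(-20,57.5)
E
```

```text
t 7.20 clampY -10.3 off(clampx) -0.2 z 55.7 mm F [1.15 2.9  3.95] open -0.001
turn needed (tool) [ 0.0014 -0.0025 -0.    ] det 1
shift cm tool [-0.97  0.02 -0.19]
```

>>> carry_out:
  increments:
    - [0,[-0.3,0,0],[0,0,0]]

```text
time_s: 7.3
tool_pos: [0.5168, 0.0093, 0.0556]
tool_rot: [0.762, 0.648, 0.001, -0.0]
force: [1.0, 3.3, 3.6]
opening: -0.001
```

>>> carry_out:
  increments:
    - [0,[-0.3,0,0],[0,0,0]]

```text
time_s: 7.4
tool_pos: [0.5159, 0.0054, 0.0555]
tool_rot: [0.762, 0.648, 0.001, -0.0]
force: [0.2, -1.7, 2.7]
opening: 0.0
```

>>> carry_out:
  increments:
    - [0,[-0.3,0,0],[0,0,0]]

```text
time_s: 7.5
tool_pos: [0.5145, 0.001, 0.0549]
tool_rot: [0.762, 0.647, -0.0, -0.0]
force: [-0.5, -0.3, -0.2]
opening: -0.002
```

>>> carry_out:
  increments:
    - [0,[-0.3,0,0],[0,0,0]]

```text
time_s: 7.6
tool_pos: [0.5131, -0.0033, 0.0543]
tool_rot: [0.762, 0.647, -0.001, -0.0]
force: [-0.1, 0.2, 1.4]
opening: 0.001
```

```bash
python3 - <<'E'
from h import *
rep(-24.5,50)
E
```

```text
t 7.60 clampY -26.7 off(clampx) -1.8 z 54.3 mm F [-0.07  0.19  1.37] open 0.001
turn needed (tool) [-0.0026  0.0016 -0.0018] det 1
shift cm tool [0.22 0.18 0.43]
```

The force dropped to zero at clamp y of about -17.5. The trailing notch edge should therefore be near -6.5 and the centre near -24.5, which agrees with the picture. I'll centre the tips and press.

>>> carry_out:
  increments:
    - [0,[0.2,0.18,0.1],[0,0,0]]
    - [0,[0,0,0.2],[0,0,0]]
    - [0,[0,0,0.1],[0,0,0]]

```text
time_s: 7.9
tool_pos: [0.5143, -0.0035, 0.0494]
tool_rot: [0.763, 0.646, -0.003, -0.001]
force: [-1.3, -1.4, 5.8]
opening: -0.001
```

```bash
python3 - <<'E'
from h import *
rep(-24.5,50)
E
```

```text
t 7.90 clampY -26.7 off(clampx) -0.7 z 49.4 mm F [-1.3  -1.41  5.78] open -0.001
turn needed (tool) [-0.0048  0.0035 -0.0039] det 1
shift cm tool [ 0.22  0.07 -0.07]
```

>>> carry_out:
  increments:
    - [0,[0.1,0.05,0.2],[0,0,0]]
    - [0,[0,0,0.2],[0,0,0]]
    - [0,[0,0,0.2],[0,0,0]]

```text
time_s: 8.2
tool_pos: [0.5143, -0.0035, 0.0435]
tool_rot: [0.763, 0.646, -0.004, -0.0]
force: [-1.0, -0.1, 6.2]
opening: -0.0
```

```bash
python3 - <<'E'
from h import *
rep(-24.5,42)
E
```

```text
t 8.20 clampY -26.7 off(clampx) -0.6 z 43.5 mm F [-0.97 -0.09  6.16] open -0.0
turn needed (tool) [-0.0058  0.006  -0.004 ] det 1
shift cm tool [0.22 0.06 0.15]
```

>>> carry_out:
  increments:
    - [0,[0,0,0.15],[0,0,0]]
    - [0,[0,0,0.15],[0,0,0]]

```text
time_s: 8.4
tool_pos: [0.5144, -0.0035, 0.0417]
tool_rot: [0.763, 0.646, -0.005, 0.0]
force: [-16.7, -6.9, 32.5]
opening: 0.001
```

```bash
python3 - <<'E'
from h import *
rep(-24.5,42)
E
```

```text
t 8.40 clampY -26.7 off(clampx) -0.5 z 41.7 mm F [-16.74  -6.85  32.48] open 0.001
turn needed (tool) [-0.0054  0.0075 -0.0036] det 1
shift cm tool [ 0.22  0.05 -0.04]
```

The catch is on its stop: the force has risen to 32 N at z = 41.7 mm. I'll ease off and withdraw straight up.

>>> carry_out:
  increments:
    - [0,[0,0,-0.3],[0,0,0]]
    - [0,[0,0,-0.8],[0,0,0]]
    - [0,[0,0,-1.5],[0,0,0]]
    - [0,[0,0,-2.5],[0,0,0]]
    - [0,[0,0,-3],[0,0,0]]
    - [0,[0,0,-3],[0,0,0]]
    - [0,[0,0,-3],[0,0,0]]
    - [0,[0,-2,-3],[0,0,0]]
    - [0,[0,-3,-1],[0,0,0]]
    - [0,[0,-3,0],[0,0,0]]
    - [0,[0,-3,0],[0,0,0]]
    - [0,[0,0,0],[0,0,0]]
    - [0,[0,0,0],[0,0,0]]
    - [0,[0,0,0],[0,0,0]]

```text
time_s: 9.8
tool_pos: [0.4032, 0.0187, 0.2332]
tool_rot: [0.761, 0.648, -0.004, 0.0]
force: [-0.7, -0.8, -0.3]
opening: 0.001
```

```bash
python3 - <<'E'
from h import *
rep()
C={n:cam(n) for n in("side","top")}
save(C["top"][0],"t2.png")
save(cv2.resize(C["side"][0][130:280,195:345],None,fx=4,fy=4,interpolation=cv2.INTER_CUBIC),"s2z.png")
E
```

```text
t 9.80 clampY -22.7 off(clampx) -113.8 z 233.2 mm F [-0.67 -0.81 -0.27] open 0.001
turn needed (tool) [-0.0051  0.0073  0.0014] det 1
```

View pics/s2z.png

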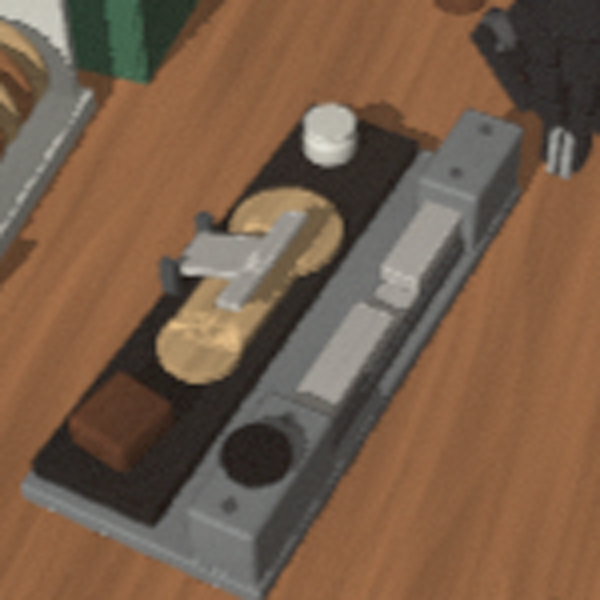

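View pics/t2.png

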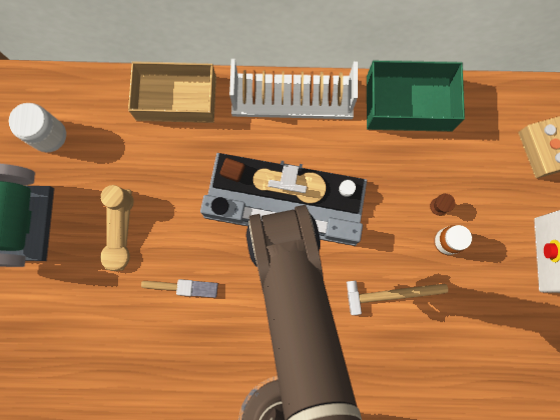

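The side view shows the keeper crossbar at about (262,262), raised and tilted with its shadow on the sole. The notch floor at (395,292) is sunk, the bar is back up, and all loose things are where they were. I'll hand it in.

```bash
python3 - <<'E'
from h import *
print(env.finish_job())
E
```

```text
the job is handed in; nothing more can be done
None
```

The catch is pressed fully down, the keeper has lifted off the sole, and the arm is clear of the clamp. The job is handed in at about 10 s of the 54 s allowed; no verdict was reported.

- **Stroke:** I touched the bar with closed fingertips at clamp y = +66 mm, pressing it about 3 to 4 mm at roughly 4 N. I then stroked along it, away from the wheel, through the +38 to +5 mm stretch. The contact force vanished at y of about -17.5 mm. That puts the notch centre near -24.5 mm, the same as the pictures suggested.
- **Catch:** I pressed it down from about 50 mm to 41.7 mm above the bench, where it met its stop. The force was about 6 N while it moved. It read 32 N upward at the stop (37 N in all), which is under the 40 N limit but closer than I intended.
- **Last checks:** After withdrawing, the pictures show the keeper raised, the notch floor sunk, the bar back up and no visible shift of the loose things. The force reads about zero. I judged the keeper's opening angle and the loose things by eye and did not measure them. No check failed or disagreed.

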